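Run the garment conveyor from its key switch

ROBOT

A 6-joint arm with a two-finger parallel gripper is mounted at the origin on the work surface. World frame = base frame: x ahead of the robot, y to its left, z up, the work surface at z = 0. Lengths are in mm, angles in degrees, forces in N, time in s.
With the tool pointing down it reaches from about 300 to 875 mm from the base axis. Payload 4.2 kg.
Tool frame: the origin (TCP) lies at the very end of the fingers, on their centre line; the grasp point (between the pads) lies 19 mm behind it; z points along the fingers, y is the line along which they close (so a half turn about z gives the same grasp; the last joint's range is limited). The gripper opens to 85 mm and grips with 20 to 120 N. Pads are 22 mm wide; open, the fingers measure 114 mm over their backs; the gripper's body (76 mm by 85 mm) begins 54 mm behind the grasp point. The pads swing forward as they close: fully open they stand 13 mm farther back than shut.
Start: joints at [75.459, 18.312, 89.639, -0, 72.044, -1.146], TCP at [133.214, 559.37, 231.338] pointing down, gripper open.
Joint ranges: [-177.97, 177.97], [-48.28, 115.42], [12.27, 149.76], [-77.06, 257.06], [2.81, 150.46], [-146.56, 146.56]. Speed limits (degrees/s): [147.25, 147.25, 180, 180, 180, 180].

INTERFACE

Orientations are given as [roll, pitch, yaw] about the fixed x, y, z axes, in that order (R = Rz(yaw) Ry(pitch) Rx(roll)).
In Python, from workcell import * gives the robot as it stands.
- The arm moves only by the tool drive_tool, never from a script. Its arguments are lists of equal length, an entry for each row: "delta_pos": the shift along the tool's x, y, z in cm, a list of three; "dr": the turn, a rotation vector about the tool's x, y, z in rad, a list of three. In form: {"delta_pos": [[dx, dy, dz], ...], "dr": [[rx, ry, rz], ...]}. A call has 1 to 12 rows; each row is the pose to reach, as a shift and turn from the pose commanded when the call began, along the tool's axes at that moment; what a row does not reach only later rows make up. A row lasts 1/8 s, in which the tool goes at most 62.5 mm and 10.7 degrees, less where a joint would pass 70% of its speed; a pose out of reach is approached as far as the arm can. A call with a gripper value outside its range is refused whole. "fingers" is the opening in per cent of the stroke, from 0 (shut) to 100 (fully open), set as the call begins (left out, the last holds). The fingers move at their own pace and stop on an object; "force" is the grip in N (left out, the last holds). Time passes only in rows, so rows that repeat a pose let the fingers close. It gives the time, the measured TCP pose, the force, the opening and the grip force at its end, in the units of the state.
- state(): the state, without advancing time (a new reading comes with each control period).
- capture(name): name is "scene" or "top" or "wrist"; returns the picture (384x512x3 uint8, blue, green, red); there is no depth.
- camera_params(name): a dict with "fx", "fy", "cx", "cy" (pixels), "eye" and "rotation" of the camera in the world. Camera axes: x right, y up, looking along -z (the intrinsics and any distortion apply to the point x, -y, -z); pixel columns grow to the right and rows downward; lengths in mm; the calibration is good to about 2 mm. A picture is of the moment at which its call begins: read the wrist's pose just before it. camera_params takes no time and is no camera call; for the wrist camera it gives the pose at the moment of the call.
- hand_in(): hands the job in; it is judged then, once.
The state is a dict: "t": time; "joints": joint angles; "joint_vel": joint speeds; "effort": joint torques, N m; "ee_pos": TCP position; "eef_rot": TCP orientation; "contact_force": force on the tool from outside, world axes, zero at the start; "moment": the same for the moment, N m; "gripper_width": finger opening in mm; "grip_force": force on a finger pad.
Only numpy, scipy, OpenCV 4.12 (cv2) and the standard library are available. Lean on these libraries where they do the work, as an engineer would, in place of code of your own. Each camera call takes 0.05 s, during which the arm holds its last target. There are 200 camera calls.

TASK

Clear the thread cone off the key switch of the conveyor's control box and leave it standing upright on the bare counter. Then fetch the key from the tool block, work it fully home in the key switch without forcing it (the pins are sticky, so it takes small wiggles), and only then turn it a quarter turn clockwise against its return spring. Finish while still gripping the key, holding it turned so that the conveyor keeps running, and leave the other things on the counter where they are.

Things in the scene. Friction and masses are not known exactly. Their poses are not given: they have to be found in the camera images.
- thread_cone: cone of white thread standing over the key switch at the start: 130 mm tall, 160 g, origin at the centre of its underside, z up. The winding is 68 mm across 20 mm up and tapers to 49 mm at 106 mm up (53 mm across at 88 mm up, a good grip); a plastic tip 27 to 23 mm across is above it. Its foot is a hollow ring, 50 mm inside and 14 mm deep, that clears the raised key switch
- control_box: the conveyor's control station, fixed to the counter: light enclosure 86 (x) by 190 (y) by 62 mm high, origin at the centre of its underside. Along y on its top: the key switch at y = -60 mm, a push button in the middle (8 mm high), a mushroom stop button at y = +60 mm (29 mm high, 39 mm across)
- keyway (a point): centre of the key switch's face, 71 mm above the counter, flush with a steel ring 30 mm across. Brass with a dark slot 11.4 by 4.2 mm (1.5 mm chamfer), 35 mm deep; x along the slot's long side, z up; turns with the switch. At rest x is the control box's x. Two pairs of sticky pins poke 2.7 mm in from the slot's short ends, 11 and 19 mm down; once pushed back (5 N each) a pin stays back
- key_switch (a joint): angle of the key switch in rad: 0 at rest, grows clockwise seen from above, stop at 1.6 (a quarter turn), the conveyor runs beyond 1.25. A spring returns it when let go (0.05 N m at rest, 0.13 N m at a quarter turn). The key has 0.15 rad of play in it. Pushed straight down, the key jams on the pins up to 20 to 30 N; rocked 2 mm to and fro along the slot, 10 to 12 N down is enough
- key: key standing blade down in the middle of the tool block, 30 g. Origin under its black head where the blade begins; z up, x along the blade's width. Head 26 (x) by 9 (y) by 40 mm high, flat faces across y; blade 9 (x) by 3 (y) mm, reaching 30 mm below the origin; its last 4 mm are a nose 6.2 mm wide, bevelled to 4.4 by 1.6. Fits either way round; home when the head rests on the switch's face
- tool_block: dark wooden block fixed to the counter, 64 (x) by 170 (y) by 42 mm high, origin at the centre of its underside; the key's slot, 36 mm deep, is in the middle of its top with the blade's width along the block's y; the head rests on the top. Screwdriver and seam ripper stand in it 56 mm either side along y
- screwdriver: short screwdriver standing in the tool block at y = +56 mm, handle 60 mm tall and 20 mm across above the block; origin at the underside of the handle. Leave alone
- seam_ripper: seam ripper standing in the tool block at y = -56 mm, handle 58 mm tall and 13 mm across above the block; origin at the underside of the handle. Leave alone
- spare_cone: second cone of thread, the same as the first, on the counter near its back; origin at the centre of its underside. Leave alone
- stapler: black and steel stapler, 130 (x) by 34 (y) by 52 mm high, origin at the centre of its underside. Leave alone
- tape_measure: tape measure, 62 by 62 by 32 mm high, origin at the centre of its underside. Leave alone
- button_tin: round metal tin, 70 mm across and 38 mm high, origin at the centre of its underside. Leave alone
- calculator: desk calculator, 140 (x) by 100 (y) by 20 mm high, origin at the centre of its underside. Leave alone
- bobbin: sewing-machine bobbin, 21 mm across and 11 mm high, lying on the counter between the control box and the tool block; origin at the centre of its underside. Leave alone

How it is judged:
By the outcome, as a careful person would: the job done as asked, in the order asked, and still so for the second after the job is handed in, while the arm keeps its last pose, push and grip.
It also fails if it takes over 72 s, if anything falls off the work surface, if the arm or the gripper's body presses on something with over 40 N, if the wrist force passes 120 N, or if a joint passes its speed limit or range.

## Working session

There is one attempt and no reset: what is moved stays moved. The work goes in short steps, Python scripts to look and compute and a tool call to move; the robot and the scene stay as the last step left them, time stands still between calls to the robot, and variables do not carry over. Pictures are saved under pics/ and viewed, at most 10 in all, crops included, and the job is handed in when it is done.

Besides the shell and the picture viewer there is one more tool, called as a command line: name --argument value ..., lists and objects as JSON in quotes. drive_tool: Moves the arm, as the interface text tells. Its arguments: {"type":"object","properties":{"delta_pos":{"type":"array"},"dr":{"type":"array"},"fingers":{"type":"number"},"force":{"type":"number"}},"required":["delta_pos","dr"]}

```bash
mkdir -p pics; ls; python3 - <<'E'
from workcell import *
import cv2,numpy as np
a=capture("scene");b=capture("top")
cv2.imwrite("pics/a.png",cv2.resize(a,(800,600)));cv2.imwrite("pics/b.png",cv2.resize(b,(800,600)))
for n in("scene","top","wrist"):print(n,camera_params(n))
print(state())
E
```

```text
pics
scene {'fx': 478.05845501881004, 'fy': 478.05845501881004, 'cx': 264.4311494728667, 'cy': 187.98995660309942, 'eye': array([1451.24862489, -268.30548206, 1025.71782959]), 'rotation': array([44.22726676, -0.94566038, 71.99571768])}
top {'fx': 364.4196140967072, 'fy': 364.4196140967072, 'cx': 252.51361056418955, 'cy': 195.91778838365263, 'eye': array([ 430.88698662,    6.87112808, 1409.59780496]), 'rotation': array([  5.07677495,   0.65959015, -90.28681544])}
wrist {'fx': 339.21213962873304, 'fy': 339.21213962873304, 'cx': 260.98556498992264, 'cy': 193.62203378389793, 'eye': array([ 61.1680732 , 576.8895772 , 373.47044281]), 'rotation': array([-16.85117471,   0.18667322,  76.6454877 ])}
{'t': 0.1, 'joints': array([ 7.54561783e+01,  1.83473083e+01,  8.97005155e+01, -2.15034161e-03,
        7.20445364e+01, -1.14523424e+00]), 'joint_vel': array([ 0.04621265, -0.0739686 , -0.10844231, -0.04813793,  0.02600569,
       -0.00386815]), 'effort': array([-4.33595142e-04, -4.16405153e+01, -2.34703982e+01, -1.01368184e-04,
        4.82600517e-03,  9.28041175e-06]), 'ee_pos': array([133.13490581, 558.92451137, 230.56560549]), 'eef_rot': array([-1.79907617e+02,  1.98151218e-04,  1.66602077e+02]), 'contact_force': array([ 0.40858401, -0.59426835,  0.09444289]), 'moment': array([ 0.00818317,  0.02018667, -0.03975315]), 'grip_force': 0.0, 'gripper_width': 85.21299947934718}
```

View pics/a.png

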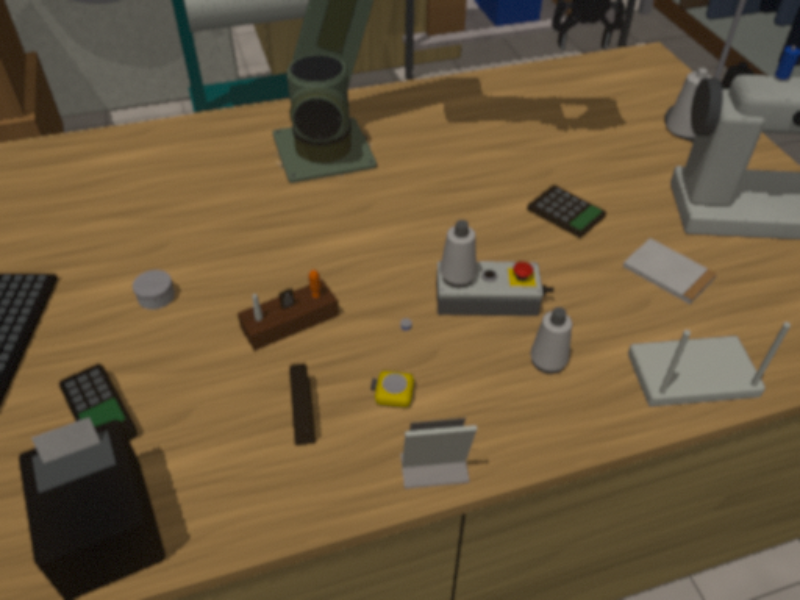

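View pics/b.png

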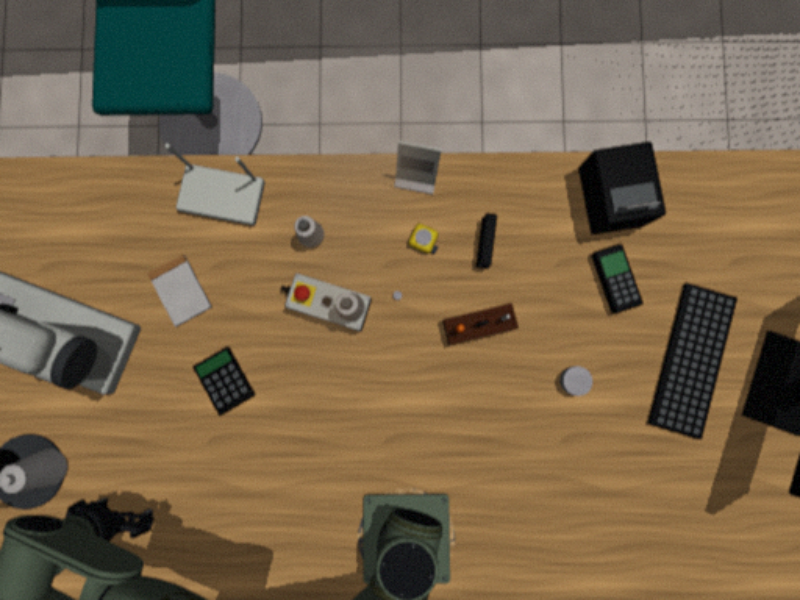

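The scene view shows the cone at about (461,250) on the near end of the control box. The tool block is at (288,312) with the key at (287,298), between the ripper and the orange screwdriver. In the top view the box corners are (296,275), (371,295), (362,331) and (286,310). The cone tip is at (346,298), the tool block centre at (480,324), the bobbin at (397,296) and the spare cone at (307,232).

```bash
cat > h.py <<'E'
from workcell import *
import cv2,numpy as np
from scipy.spatial.transform import Rotation as R
def ray(c,px,z,s=1.5625):
    u,v=np.array(px)/s
    d=R.from_euler('xyz',c['rotation'],degrees=True).apply([(u-c['cx'])/c['fx'],-(v-c['cy'])/c['fy'],-1])
    e=c['eye'];return e+d*(z-e[2])/d[2]
def proj(c,p):
    q=R.from_euler('xyz',c['rotation'],degrees=True).inv().apply(np.array(p,float)-c['eye'])
    return np.array([c['cx']+c['fx']*q[0]/-q[2],c['cy']+c['fy']*q[1]/q[2]])
def to_tool(p,st=None):
    st=st or state();return R.from_euler('xyz',st['eef_rot'],degrees=True).inv().apply(np.array(p)-st['ee_pos'])/10
E
python3 - <<'E'
from h import *
c=camera_params('top')
for n,p,z in[('box',(296,275),62),('box',(371,295),62),('box',(362,331),62),('box',(286,310),62),('tip',(348,298),130),('stop',(302,294),91),('blk',(512,303),42),('blk',(518,327),42),('blk',(446,345),42),('blk',(442,321),42),('key',(480,323),82),('sd',(461,328),102),('rip',(507,317),100),('bob',(397,296),11),('spare',(306,226),130),('calc',(224,380),20),('tape',(424,238),32)]:print(n,ray(c,p,z).round())
c=camera_params('scene')
for n,p,z in[('tip',(461,227),130),('stop',(523,268),91),('key',(287,294),82),('sd',(314,271),102),('rip',(256,297),100),('bob',(406,324),8),('spare',(558,315),130)]:print(n,ray(c,p,z).round())
E
```

```text
box [627. 257.  62.]
box [578.  78.  62.]
box [492.  99.  62.]
box [543. 280.  62.]
tip [564. 126. 130.]
stop [578. 237.  91.]
blk [ 558. -261.   42.]
blk [ 500. -274.   42.]
blk [ 458. -101.   42.]
blk [516. -92.  42.]
key [ 508. -177.   82.]
sd [ 496. -131.  102.]
rip [ 521. -237.  100.]
bob [580.  16.  11.]
spare [730. 223. 130.]
calc [377. 438.  20.]
tape [721. -51.  32.]
tip [490. 152. 130.]
stop [587. 238.  91.]
key [ 518. -182.   82.]
sd [ 496. -127.  102.]
rip [ 527. -235.  100.]
bob [584.  17.   8.]
spare [742. 227. 130.]
```

```bash
python3 - <<'E'
from h import *
print(ray(camera_params('top'),(347,299),192),ray(camera_params('scene'),(461,226),192))
print(to_tool([544,120.5,215]),to_tool([544,120.5,131]))
E
```

```text
[555.13141445 122.57939397 192.        ] [553.81185335 123.90907898 192.        ]
[-50.12715497 -33.12643076   1.61014838] [-50.12712592 -33.11288678  10.01013746]
```

drive_tool --delta_pos '[[-25,-16,-6],[-50.9,-32.8,-6],[-50.9,-32.8,-6],[-50.9,-32.8,-6],[-50.9,-32.8,-6],[-50.9,-32.8,-6],[-50.9,-32.8,-6],[-50.9,-32.8,-6],[-50.9,-32.8,-6],[-50.9,-32.8,-6],[-50.9,-32.8,-6],[-50.9,-32.8,-6]]' --dr '[[0,0,0],[0,0,0],[0,0,0],[0,0,0],[0,0,0],[0,0,0],[0,0,0],[0,0,0],[0,0,0],[0,0,0],[0,0,0],[0,0,0]]'

```text
t: 1.6
ee_pos: [551.7, 122.6, 290.7]
eef_rot: [-180.0, -0.1, 166.6]
contact_force: [-0.8, 0.8, -0.9]
gripper_width: 85.4
grip_force: 0.0
```

```bash
python3 - <<'E'
from h import *
c=camera_params('wrist');a=capture('wrist');print(c,state()['ee_pos'],state()['eef_rot'],state()['joints'])
cv2.imwrite('pics/c.png',cv2.resize(a,(800,600)))
E
```

```text
{'fx': 339.21213962873304, 'fy': 339.21213962873304, 'cx': 260.98556498992264, 'cy': 193.62203378389793, 'eye': array([480.00051841, 140.28046254, 433.74086149]), 'rotation': array([-16.75214207,   0.09926518,  76.63055594])} [551.49174512 123.03073819 290.91701101] [-1.79999271e+02 -7.85400880e-02  1.66648459e+02] [ 1.13916987e+01  1.56781755e+01  8.48352482e+01  3.27533694e-02
  7.95582126e+01 -6.52627172e+01]
```

View pics/c.png

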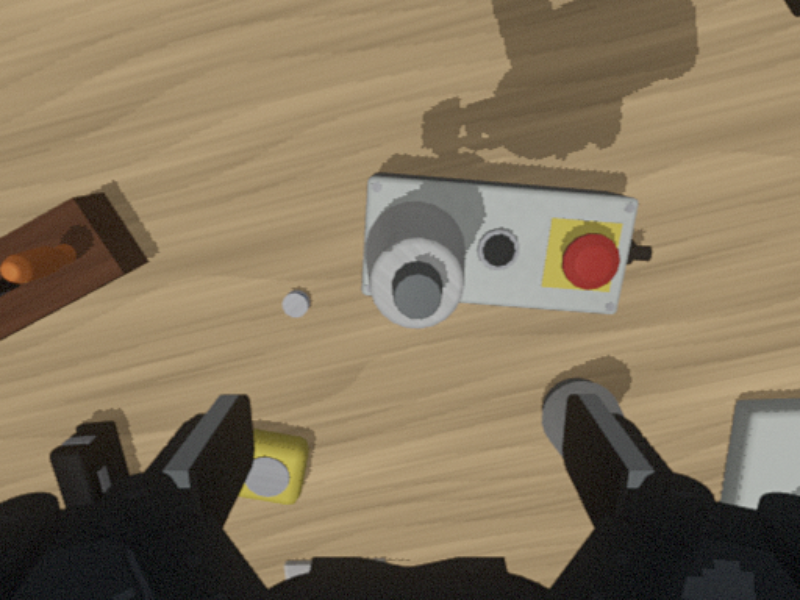

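The wrist view shows the box top corners at (368,173), (637,198), (618,313) and, partly hidden, (363,295). The cone tip is at (418,292), the push button at (499,248) and the stop button at (591,261).

```bash
python3 - <<'E'
from h import *
c={'fx': 339.212,'fy':339.212, 'cx': 260.9856,'cy':193.622,'eye':np.array([480.0,140.28,433.74]),'rotation':np.array([-16.752,.099,76.63])}
for n,p,z in[('box',(368,173),62),('box',(637,198),62),('box',(618,313),62),('box',(363,295),62),('tip',(418,292),192),('push',(499,248),70),('stop',(591,261),91)]:print(n,ray(c,p,z).round(1))
E
```

```text
box [492.6 108.7  62. ]
box [551.9 285.3  62. ]
box [632.3 262.5  62. ]
box [575.6  83.3  62. ]
tip [546.7 129.  192. ]
push [562.5 185.2  70. ]
stop [580.3 240.   91. ]
```

drive_tool --delta_pos '[[0.7,0.45,3],[0.7,0.45,7],[0.7,0.45,11],[0.7,0.45,14],[0.7,0.45,16],[0.7,0.45,16],[0.7,0.45,16]]' --dr '[[0,0,0],[0,0,0],[0,0,0],[0,0,0],[0,0,0],[0,0,0],[0,0,0]]'

```text
t: 2.52
ee_pos: [546.8, 129.2, 132.4]
eef_rot: [179.9, 0.1, 166.7]
contact_force: [-0.0, 1.1, -0.1]
gripper_width: 85.3
grip_force: 0.0
```

drive_tool --delta_pos '[[0,0,0],[0,0,0],[0,0,0],[0,0,0],[0,0,0],[0,0,0],[0,0,0],[0,0,0]]' --dr '[[0,0,0],[0,0,0],[0,0,0],[0,0,0],[0,0,0],[0,0,0],[0,0,0],[0,0,0]]' --fingers 40 --force 35

```text
t: 3.52
ee_pos: [547.1, 128.3, 132.7]
eef_rot: [180.0, 0.1, 166.6]
contact_force: [-1.3, 0.1, 4.6]
gripper_width: 53.5
grip_force: 36.6
```

drive_tool --delta_pos '[[0,0,-2],[0,0,-4],[3,-3.8,-4],[7,-9,-4],[10.8,-13.7,-4],[10.8,-13.7,-2],[10.8,-13.7,1],[10.8,-13.7,4],[10.8,-13.7,5.3],[10.8,-13.7,5.8],[10.8,-13.7,5.8],[10.8,-13.7,5.8]]' --dr '[[0,0,0],[0,0,0],[0,0,0],[0,0,0],[0,0,0],[0,0,0],[0,0,0],[0,0,0],[0,0,0],[0,0,0],[0,0,0],[0,0,0]]'

```text
t: 5.03
ee_pos: [410.5, 20.2, 74.0]
eef_rot: [180.0, 0.1, 166.6]
contact_force: [0.6, 0.1, -2.1]
gripper_width: 52.8
grip_force: 37.5
```

drive_tool --delta_pos '[[0,0,0.1],[0,0,0.2],[0,0,0.3],[0,0,0.3]]' --dr '[[0,0,0],[0,0,0],[0,0,0],[0,0,0]]'

```text
t: 5.52
ee_pos: [409.9, 20.1, 70.8]
eef_rot: [180.0, 0.0, 166.6]
contact_force: [-1.0, 0.7, 4.2]
gripper_width: 53.2
grip_force: 38.3
```

drive_tool --delta_pos '[[0,0,0],[0,0,0],[0,0,0],[0,0,0],[0,0,0],[0,0,0],[0,0,-3],[0,0,-8],[0,0,-14]]' --dr '[[0,0,0],[0,0,0],[0,0,0],[0,0,0],[0,0,0],[0,0,0],[0,0,0],[0,0,0],[0,0,0]]' --fingers 100

```text
t: 6.65
ee_pos: [409.0, 20.1, 211.2]
eef_rot: [-180.0, -0.1, 166.6]
contact_force: [0.9, 0.4, 0.5]
gripper_width: 85.2
grip_force: 0.0
```

drive_tool --delta_pos '[[-3,-3.5,0],[-7,-8,0],[-11,-13,0],[-14.3,-17.1,0],[-14.3,-17.1,2],[-14.3,-17.1,3],[-14.3,-17.1,3],[-14.3,-17.1,3],[-14.3,-17.1,3]]' --dr '[[0,0,0.18],[0,0,0.36],[0,0,0.54],[0,0,0.72],[0,0,0.9],[0,0,1.08],[0,0,1.1],[0,0,1.1],[0,0,1.1]]' --fingers 45

```text
t: 7.78
ee_pos: [509.6, -179.3, 181.0]
eef_rot: [179.9, 0.0, 103.7]
contact_force: [-0.9, 0.1, 0.4]
gripper_width: 38.3
grip_force: 0.0
```

```bash
cat >> h.py <<'E'
import pickle
def look(n,f):
    c=camera_params(n);s=state();a=capture(n);pickle.dump(c,open(f'pics/{f}.pkl','wb'))
    cv2.imwrite(f'pics/{f}.png',cv2.resize(a,(800,600),interpolation=cv2.INTER_CUBIC));print(s['ee_pos'],s['eef_rot'],s['joints'].round(1))
def ld(f):return pickle.load(open(f'pics/{f}.pkl','rb'))
E
python3 -c "
from h import *
look('wrist','d')"
```

```text
[ 509.63507861 -179.27786315  180.95506579] [1.79935826e+02 3.75049993e-02 1.03677981e+02] [-20.6  17.3  98.8   0.   63.8 -34.3]
```

View pics/d.png

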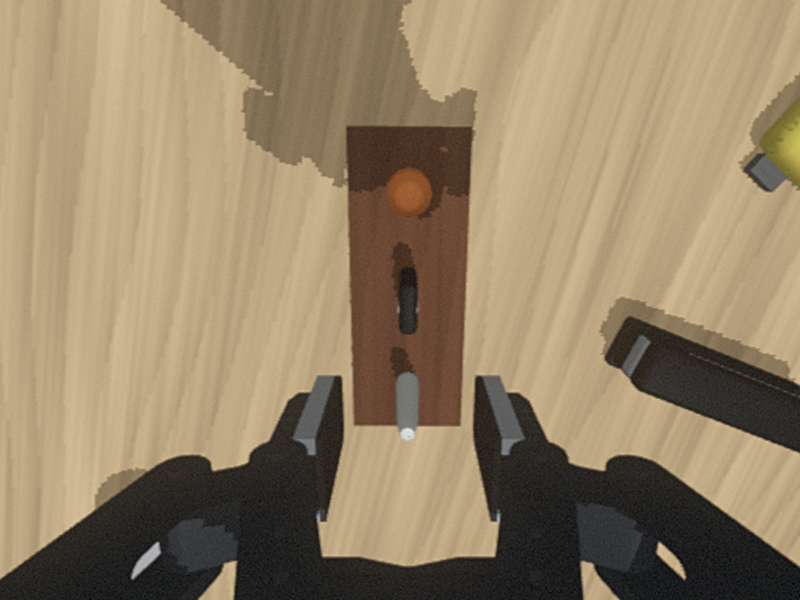

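The block top corners are at (348,126), (471,126), (461,425) and (354,425). The key head runs from (408,268) to (408,333), well centred between the fingers, and its hanging hole shows at about (408,308).

```bash
python3 - <<'E'
from h import *
c=ld('d')
P=np.array([ray(c,p,42) for p in[(348,126),(471,126),(461,425),(354,425)]]);print(P.round(1),P.mean(0))
d=P[0]-P[3]+P[1]-P[2];print('yaw y',np.degrees(np.arctan2(d[1],d[0]))-90)
k=ray(c,(408,301),80);print(k)
m=P.mean(0);
for h in(13,-13):
  q=m+h*d/np.linalg.norm(d);print([ (proj(c,[q[0],q[1],z])*1.5625).round() for z in(42,82)])
for p in(m,k):print(to_tool([p[0],p[1],48]))
E
```

```text
[[ 461.  -107.1   42. ]
 [ 521.3  -92.4   42. ]
 [ 561.5 -257.3   42. ]
 [ 499.3 -272.5   42. ]] [ 510.74182162 -182.29392612   42.        ]
yaw y 13.368468310263736
[ 509.5350566  -178.35272471   80.        ]
[array([409., 265.]), array([409., 284.])]
[array([408., 311.]), array([408., 336.])]
[-0.31453853  0.02646903 13.29178122]
[9.69337758e-02 2.30365554e-03 1.32915028e+01]
```

drive_tool --delta_pos '[[-0.2,0,4],[-0.2,0,8],[-0.2,0,11],[-0.2,0,12.8],[-0.2,0,13.3],[-0.2,0,13.3],[-0.2,0,13.3]]' --dr '[[0,0,0],[0,0,0],[0,0,0],[0,0,0],[0,0,0],[0,0,0],[0,0,0]]'

```text
t: 8.7
ee_pos: [510.5, -181.5, 48.3]
eef_rot: [179.9, 0.1, 103.6]
contact_force: [0.7, 0.1, 0.3]
gripper_width: 38.5
grip_force: 0.0
```

drive_tool --delta_pos '[[0,0,0],[0,0,0],[0,0,0],[0,0,0],[0,0,0],[0,0,0],[0,0,0]]' --dr '[[0,0,0],[0,0,0],[0,0,0],[0,0,0],[0,0,0],[0,0,0],[0,0,0]]' --fingers 0 --force 70

```text
t: 9.57
ee_pos: [510.2, -181.5, 48.0]
eef_rot: [179.9, 0.0, 103.6]
contact_force: [-0.7, 1.5, 5.2]
gripper_width: 8.5
grip_force: 68.5
```

drive_tool --delta_pos '[[0,0,-2],[0,0,-5],[0,0,-9],[0,0,-12],[5,2.5,-12],[10,5,-12],[15,7.5,-12],[20,10,-12],[25,12.5,-12],[27.5,13.6,-12],[27.5,13.6,-12],[27.5,13.6,-12]]' --dr '[[0,0,0],[0,0,0],[0,0,0],[0,0,0],[0,0,-0.17],[0,0,-0.34],[0,0,-0.5],[0,0,-0.67],[0,0,-0.84],[0,0,-1.01],[0,0,-1.01],[0,0,-1.01]]'

```text
t: 11.08
ee_pos: [577.0, 117.2, 166.9]
eef_rot: [-179.9, -0.0, 161.4]
contact_force: [-0.2, 0.8, 0.7]
gripper_width: 7.8
grip_force: 68.9
```

```bash
python3 -c "
from h import *
look('wrist','e')"
```

```text
[576.96048659 117.24757129 166.90999708] [-1.79945292e+02 -4.39623571e-02  1.61353542e+02] [ 10.4  22.2  93.4  -0.   64.5 -61. ]
```

View pics/e.png

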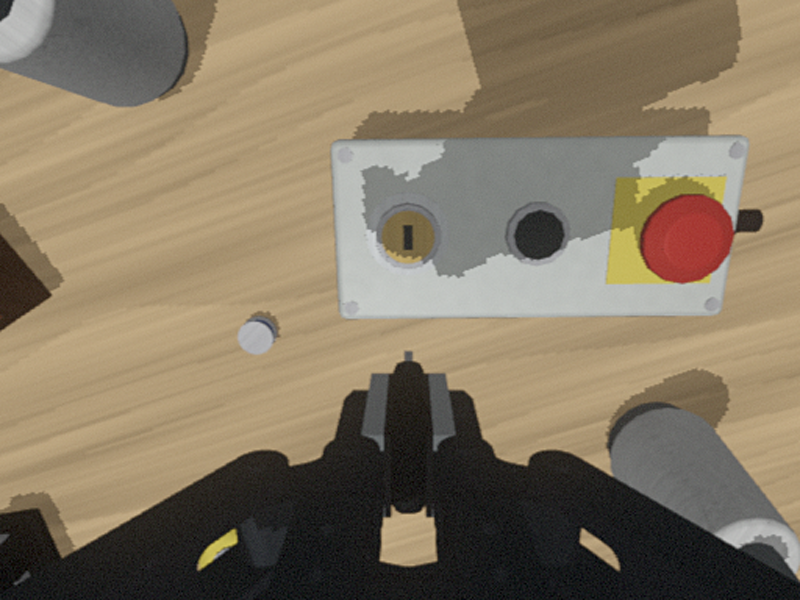

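The wrist view shows the cone standing at upper left. The keyway slot is centred at (408,237), with ring centre (408,236). The box top corners are (332,141), (747,136), (719,316) and (343,318). The key blade's tip is at about (408,352).

```bash
python3 - <<'E'
from h import *
c=ld('e')
P=np.array([ray(c,p,62) for p in[(332,141),(747,136),(719,316),(343,318)]]);print(P.round(1),P.mean(0))
d=P[1]-P[0]+P[2]-P[3];print('yaw',np.degrees(np.arctan2(d[1],d[0]))-90,'short edge',np.degrees(np.arctan2(*(P[3]-P[0])[1::-1])))
k=ray(c,(408,237),71);b=ray(c,(538,234),70);print('key',k,'push',b,np.degrees(np.arctan2(*(b-k)[1::-1]))-90)
s=state();
t=to_tool([k[0],k[1],107+5]);print('delta for blade tip 5mm above:',t)
T=s['ee_pos'];Rm=R.from_euler('xyz',s['eef_rot'],degrees=True)
for o in([0,0,36],[2.2,0,36],[4.5,0,32],[4.5,0,12]):print(o,proj(c,T+Rm.apply(o))*1.5625)
E
```

```text
[[495.4 109.   62. ]
 [552.4 285.   62. ]
 [633.  259.9  62. ]
 [575.2  84.2  62. ]] [564.00777654 184.53397332  62.        ]
yaw -18.08739412770261 short edge -17.25091098626541
key [545.79688583 127.95636758  71.        ] push [563.48837239 184.36726512  70.        ] -17.412376395659834
delta for blade tip 5mm above: [3.30886832 0.04974234 5.50658126]
[0, 0, 36] [406.1706444  355.67339108]
[2.2, 0, 36] [406.17254615 350.03764934]
[4.5, 0, 32] [406.11932844 348.23182025]
[4.5, 0, 12] [405.8055647  371.67768383]
```

drive_tool --delta_pos '[[1.6,0.03,0],[3.3,0.03,2],[3.3,0.03,4],[3.3,0.03,5.4],[3.3,0.03,5.4],[3.3,0.03,5.7],[3.3,0.03,6.0],[3.3,0.03,6.3],[3.3,0.03,6.3]]' --dr '[[0,0,-0.015],[0,0,-0.015],[0,0,-0.015],[0,0,-0.015],[0,0,-0.015],[0,0,-0.015],[0,0,-0.015],[0,0,-0.015],[0,0,-0.015]]'

```text
t: 12.25
ee_pos: [546.0, 128.4, 104.0]
eef_rot: [-180.0, -0.0, 162.3]
contact_force: [-0.7, -1.9, -1.0]
gripper_width: 8.1
grip_force: 68.9
```

```bash
python3 -c "
from h import *
s=state();print(s['ee_pos'],s['contact_force'],s['moment'])"
```

```text
[545.99112717 128.36510743 104.01283028] [-0.67213608 -1.92180031 -0.99637302] [-0.33977212  0.01308142  0.00716879]
```

drive_tool --delta_pos '[[0,0,0.2],[0,0,0.4],[0,0,0.6],[0,0,0.6]]' --dr '[[0,0,0],[0,0,0],[0,0,0],[0,0,0]]'

```text
t: 12.75
ee_pos: [546.0, 128.4, 98.0]
eef_rot: [-180.0, -0.0, 162.3]
contact_force: [-0.8, -4.7, 0.0]
gripper_width: 8.4
grip_force: 69.0
```

```bash
python3 -c "
from h import *
s=state();print(s['ee_pos'],s['contact_force'],s['moment'])"
```

```text
[545.95322092 128.3618021   98.03028968] [-7.82688982e-01 -4.67256043e+00  1.25958539e-03] [-0.84948271  0.18834333 -0.04436291]
```

drive_tool --delta_pos '[[0,-0.05,0],[0.12,-0.05,0.1],[-0.12,-0.05,0.15],[0.12,-0.05,0.2],[-0.12,-0.05,0.25],[0.12,-0.05,0.3],[-0.12,-0.05,0.35],[0.12,-0.05,0.4]]' --dr '[[0,0,0],[0,0,0],[0,0,0],[0,0,0],[0,0,0],[0,0,0],[0,0,0],[0,0,0]]'

```text
t: 13.75
ee_pos: [545.4, 128.5, 94.3]
eef_rot: [180.0, 0.1, 162.3]
contact_force: [0.1, -4.2, 2.1]
gripper_width: 8.2
grip_force: 69.3
```

```bash
python3 -c "
from h import *
s=state();print(s['ee_pos'],s['contact_force'],s['moment'])"
```

```text
[545.38006751 128.45972678  94.25442184] [ 0.05492681 -4.22899842  2.10558792] [-0.90126902 -0.07969301 -0.05466655]
```

drive_tool --delta_pos '[[-0.24,-0.05,0.05],[0,-0.05,0.1],[-0.24,-0.05,0.15],[0,-0.05,0.2],[-0.24,-0.05,0.25],[0,-0.05,0.3],[-0.24,-0.05,0.35],[0,-0.05,0.4],[-0.24,-0.05,0.45],[0,-0.05,0.5],[-0.12,-0.05,0.5]]' --dr '[[0,0,0],[0,0,0],[0,0,0],[0,0,0],[0,0,0],[0,0,0],[0,0,0],[0,0,0],[0,0,0],[0,0,0],[0,0,0]]'

```text
t: 15.12
ee_pos: [546.4, 128.0, 91.7]
eef_rot: [179.9, 0.1, 162.3]
contact_force: [-7.9, -1.6, 17.4]
gripper_width: 8.0
grip_force: 71.7
```

```bash
python3 -c "
from h import *
s=state();print(s['ee_pos'],s['contact_force'],s['moment'])"
```

```text
[546.43017571 128.04906874  91.66456651] [-7.87055588 -1.55288261 17.44500989] [-0.26325701  1.34129484  0.00251208]
```

drive_tool --delta_pos '[[0.25,0,-0.1],[-0.05,0,-0.1],[0.25,0,-0.1],[-0.05,0,-0.1],[0.25,0,-0.1],[-0.05,0,-0.1],[0.25,0,-0.05],[0.1,0,-0.05],[0.1,0,-0.05]]' --dr '[[0,0,0],[0,0,0],[0,0,0],[0,0,0],[0,0,0],[0,0,0],[0,0,0],[0,0,0],[0,0,0]]'

```text
t: 16.25
ee_pos: [546.2, 128.2, 91.8]
eef_rot: [179.9, 0.2, 162.3]
contact_force: [-3.2, -2.9, 12.4]
gripper_width: 8.2
grip_force: 71.2
```

```bash
python3 -c "
from h import *
s=state();print(s['ee_pos'],s['contact_force'],s['moment'])"
```

```text
[546.17254471 128.16514684  91.75684288] [-3.22680086 -2.86745339 12.44151498] [-0.48595238  0.78351087  0.006276  ]
```

drive_tool --delta_pos '[[0.28,0,0],[0.28,0,0],[-0.2,0,0],[-0.2,0,0],[0.28,0,0],[0.28,0,0],[-0.2,0,0],[-0.2,0,0],[0.28,0,0],[0.28,0,0]]' --dr '[[0,0,0],[0,0,0],[0,0,0],[0,0,0],[0,0,0],[0,0,0],[0,0,0],[0,0,0],[0,0,0],[0,0,0]]'

```text
t: 17.5
ee_pos: [544.5, 128.6, 90.0]
eef_rot: [179.9, 0.3, 162.4]
contact_force: [4.1, -2.7, -2.1]
gripper_width: 7.9
grip_force: 68.8
```

```bash
python3 -c "
from h import *
s=state();print(s['ee_pos'],s['contact_force'],s['moment'])"
```

```text
[544.54269713 128.56203901  90.01568722] [ 4.11135778 -2.72236909 -2.09954845] [-0.70244788 -0.8563871   0.00556816]
```

drive_tool --delta_pos '[[-0.45,-0.03,0.15],[-0.45,-0.03,0.25],[0,-0.03,0.35],[0,-0.03,0.4],[-0.45,-0.03,0.45],[-0.45,-0.03,0.5],[0,-0.03,0.55],[0,-0.03,0.6],[-0.45,-0.03,0.65],[-0.45,-0.03,0.7],[0,-0.03,0.7],[0,-0.03,0.7]]' --dr '[[0,0,0],[0,0,0],[0,0,0],[0,0,0],[0,0,0],[0,0,0],[0,0,0],[0,0,0],[0,0,0],[0,0,0],[0,0,0],[0,0,0]]'

```text
t: 19.0
ee_pos: [544.0, 128.2, 82.9]
eef_rot: [180.0, 0.3, 162.4]
contact_force: [5.4, -3.1, -0.8]
gripper_width: 8.2
grip_force: 68.7
```

```bash
python3 -c "
from h import *
s=state();print(s['ee_pos'],s['contact_force'],s['moment'])"
```

```text
[544.02068465 128.22705887  82.88622624] [ 5.41370914 -3.12802035 -0.79335615] [-0.55118554 -1.15775006 -0.04811053]
```

drive_tool --delta_pos '[[-0.45,-0.03,0.1],[-0.45,-0.03,0.2],[0,-0.03,0.3],[0,-0.03,0.4],[-0.45,-0.03,0.5],[-0.45,-0.03,0.55],[0,-0.03,0.6],[0,-0.03,0.65],[-0.45,-0.03,0.7],[-0.45,-0.03,0.75],[-0.23,-0.03,0.75],[-0.23,-0.03,0.75]]' --dr '[[0,0,0],[0,0,0],[0,0,0],[0,0,0],[0,0,0],[0,0,0],[0,0,0],[0,0,0],[0,0,0],[0,0,0],[0,0,0],[0,0,0]]'

```text
t: 20.5
ee_pos: [544.7, 127.6, 76.9]
eef_rot: [180.0, 0.1, 162.3]
contact_force: [-0.6, -1.6, 9.9]
gripper_width: 8.3
grip_force: 70.7
```

```bash
python3 -c "
from h import *
s=state();print(s['ee_pos'],s['contact_force'],s['moment'])
look('wrist','f')"
```

```text
[544.7008824  127.6217516   76.90585871] [-0.63587794 -1.58105736  9.94414201] [-0.39005167  0.26022878 -0.07338028]
[544.7008824  127.6217516   76.90585871] [1.79964584e+02 1.10491753e-01 1.62327625e+02] [ 12.   25.  103.9  -0.   51.  -60.3]
```

View pics/f.png

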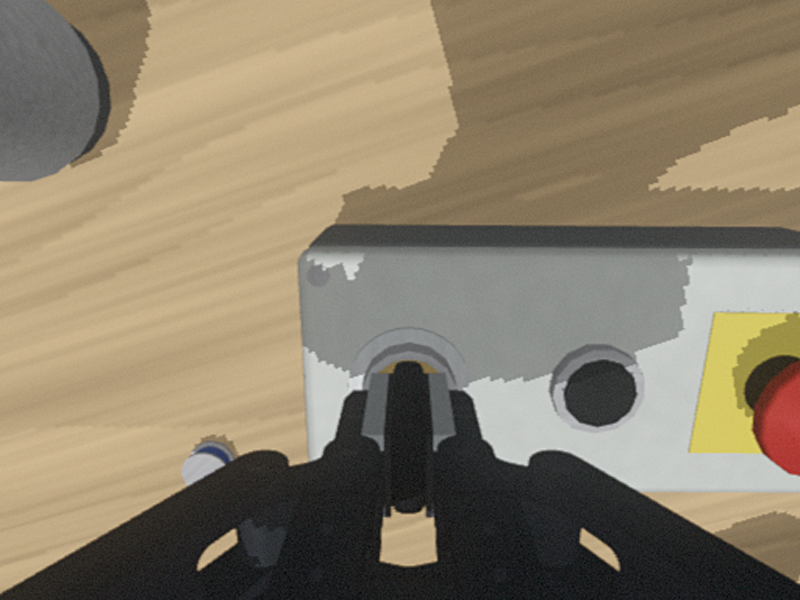

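drive_tool --delta_pos '[[0,0,-0.07],[0,0,-0.07],[0,0,-0.07],[0,0,-0.07],[0,0,-0.07],[0,0,-0.07],[0,0,-0.07],[0,0,-0.07]]' --dr '[[0,0,0.1],[0,0,0.2],[0,0,0.3],[0,0,0.4],[0,0,0.5],[0,0,0.6],[0,0,0.7],[0,0,0.7]]'

```text
t: 21.55
ee_pos: [545.2, 128.3, 77.0]
eef_rot: [179.8, 0.0, 122.2]
contact_force: [-0.1, 0.6, 6.2]
gripper_width: 8.3
grip_force: 70.0
```

```bash
python3 -c "
from h import *
s=state();print(s['ee_pos'],s['eef_rot'],s['contact_force'],s['moment'])"
```

```text
[545.16786342 128.31399697  76.96223254] [1.79831467e+02 1.96656160e-02 1.22172808e+02] [-0.08751921  0.6396967   6.18217016] [ 0.07444229 -0.07956449  0.05698278]
```

drive_tool --delta_pos '[[0,0,0],[0,0,0],[0,0,0],[0,0,0],[0,0,0],[0,0,0],[0,0,0],[0,0,0],[0,0,0],[0,0,0],[0,0,0]]' --dr '[[0,0,0.1],[0,0,0.2],[0,0,0.3],[0,0,0.4],[0,0,0.5],[0,0,0.6],[0,0,0.7],[0,0,0.8],[0,0,0.88],[0,0,0.92],[0,0,0.92]]'

```text
t: 22.92
ee_pos: [546.0, 128.4, 77.0]
eef_rot: [179.8, -0.2, 69.5]
contact_force: [3.1, 1.9, 4.9]
gripper_width: 7.9
grip_force: 69.9
```

```bash
python3 -c "
from h import *
s=state();print(s['ee_pos'],s['eef_rot'],s['contact_force'],s['moment'],s['joints'])
look('wrist','g')"
```

```text
[546.01219703 128.39812504  76.96545415] [ 1.79791344e+02 -1.66415330e-01  6.95288316e+01] [3.14529958 1.89304609 4.88990173] [ 0.24019154 -0.52991272  0.13443557] [1.20422430e+01 2.50320843e+01 1.03826816e+02 3.63239995e-02
 5.08757051e+01 3.24908590e+01]
[546.01219703 128.39812504  76.96545415] [ 1.79791344e+02 -1.66415330e-01  6.95288316e+01] [ 12.   25.  103.8   0.   50.9  32.5]
```

View pics/g.png

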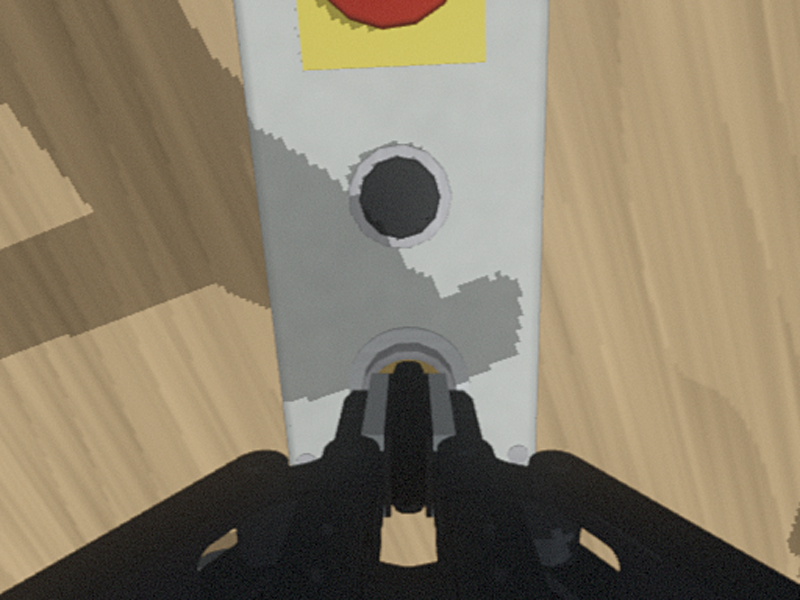

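The key head sits on the switch face at about (408,365), still in the fingers and turned a quarter turn relative to the box.

drive_tool --delta_pos '[[0,0,0],[0,0,0],[0,0,0],[0,0,0],[0,0,0]]' --dr '[[0,0,0.04],[0,0,0.07],[0,0,0.07],[0,0,0.07],[0,0,0.07]]'

```text
t: 23.6
ee_pos: [546.1, 128.3, 76.9]
eef_rot: [179.8, -0.2, 65.5]
contact_force: [2.1, 1.6, 5.5]
gripper_width: 7.9
grip_force: 69.9
```

```bash
python3 -c "
from h import *
s=state();print(s['ee_pos'],s['eef_rot'],s['contact_force'],s['moment'])
look('scene','i')
a=cv2.imread('pics/i.png');cv2.imwrite('pics/j.png',a[150:400,200:620])"
```

```text
[546.05214684 128.30040128  76.94816814] [ 1.79803470e+02 -1.75608147e-01  6.55251267e+01] [2.05862368 1.56480395 5.47988452] [ 0.19032137 -0.66350667  0.07011449]
[546.05214684 128.30040128  76.94816814] [ 1.79803470e+02 -1.75608147e-01  6.55251267e+01] [ 12.   25.  103.8   0.   50.9  36.5]
```

View pics/j.png

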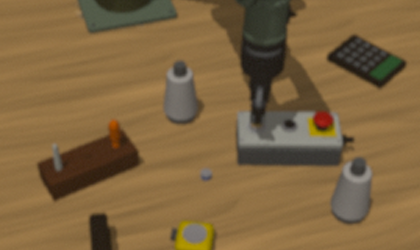

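The cone stands upright at (181,92) in the crop, and everything else is where it was. I'll average the moment readings before handing in.

```bash
python3 -c "
from h import *
for i in range(8):
    capture('wrist');s=state();print(s['moment'][2].round(3),s['contact_force'].round(1),s['gripper_width'].round(1))"
```

```text
Traceback (most recent call last):
AttributeError: 'float' object has no attribute 'round'
```

```bash
python3 -c "
from h import *
m=[]
for i in range(10):
    capture('wrist');s=state();m.append(s['moment'][2])
print(np.round(m,3),np.mean(m),s['contact_force'],s['eef_rot'])"
```

```text
[0.102 0.141 0.152 0.096 0.113 0.163 0.141 0.085 0.08  0.137] 0.12099190911086621 [3.66169542 1.7088129  5.72075894] [ 1.79800430e+02 -1.76821057e-01  6.55265846e+01]
```

Mean torque is about 0.12 N m, which matches the spring near a quarter turn. The key is held.

```bash
python3 -c "
from workcell import *
print(hand_in())"
```

```text
the job is handed in; nothing more can be done
None
```

I handed the job in at about 24 s of the 72 s allowed: the cone stands upright on the bare counter, and the key is fully home and held a quarter turn clockwise in the gripper. The torque reading of about 0.12 N m matches the return spring near a quarter turn; whether the conveyor runs was not observed directly.

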